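Stroke the lids of the dose wheel shut

ROBOT

A 7-joint arm with a two-finger parallel gripper is mounted at the origin on a cart in front of the work surface, level with it; the furniture and walls round the work are solid. World frame = base frame: x ahead of the robot, y to its left, z up, the work surface at z = 0. Lengths are in m, angles in rad, forces in N, time in s.
With the tool pointing down it reaches from about 0.425 to 0.825 m from the base axis. Payload 3.6 kg.
Tool frame: the origin (TCP) lies where the fingers leave the gripper's body, on its centre line; the fingertips stand 73 mm ahead of it and the grasp point (between the pads) lies 54 mm ahead of it; x points along the fingers, y is the direction in which the jaws open and shut, and the axes are right-handed (so a half turn about x gives the same grasp; the last joint's range is limited). The gripper opens to 85 mm and grips with 20 to 120 N. Pads are 22 mm wide; open, the fingers measure 114 mm over their backs; the gripper's body (76 mm by 85 mm) begins 54 mm behind the grasp point. The pads swing forward as they close: fully open they stand 13 mm farther back than shut.
Start: joints at [1.137, 0.615, -0.013, 1.423, 0.008, 1.103, -0.04], TCP at [0.258, -0.597, 0.304] pointing down, gripper open.
Joint ranges: [-3.12, 3.12], [-0.3, 2.06], [-1.34, 1.32], [0.26, 2.42], [-1.36, 4.5], [0.01, 1.98], [-2.84, 2.84]. Speed limits (rad/s): [2.79, 2.79, 3.14, 3.14, 3.14, 3.14, 3.14].

INTERFACE

Orientations are given as a unit quaternion [x, y, z, w].
In Python, from station import arm, snapshot, camera_info, ticket gives the robot as it stands. Calls block until the motion is done:
- arm.movep(position, orientation): joint-space move of the TCP to a pose.
- arm.line_to(position, velocity=0.15, ori=None): straight line of the TCP; ori=None keeps the orientation; velocity is the mean speed in m/s.
- arm.move_j(angles): joint-space move.
- arm.move_gripper(opening, effort=None): opening from 0.0 (shut) to 1.0 (fully open); effort is the grip in N (None keeps the last); returns when the fingers have stopped.
- arm.pause(seconds).
- arm.ik(position, orientation): joint angles nearest the present ones, or None.
- snapshot(name): name is "side" or "top" or "wrist"; returns the picture (480x640x3 uint8, blue, green, red); there is no depth.
- camera_info(name): a dict with "fx", "fy", "cx", "cy" (pixels), "R" (3x3) and "t" (3): a world point X has camera coordinates R X + t; the wrist camera has in their place "T_tool_cam" (4x4, takes a point from camera to tool coordinates, whose origin is the TCP and whose axes are the tool frame's). Camera axes: x right, y down, z forward; pixel columns grow to the right and rows downward; lengths in m; the calibration is good to about 2 mm. A picture is of the moment at which its call begins: read the wrist's pose just before it. camera_info takes no time and is no camera call.
A pose or a line that the arm cannot do raises arm.MotionError and nothing moves.
- ticket.finish_job(): hands the job in, once; it reports no verdict.
Readings, each from a call of its own:
- arm.read_time(): time.
- arm.read_joint_positions(): joint angles.
- arm.read_dq(): joint speeds.
- arm.read_effort(): joint torques, N m.
- arm.read_tool_pos(): TCP position.
- arm.read_eef_rot(): TCP orientation.
- arm.read_ft_force(): force on the tool from outside, world axes, zero at the start.
- arm.read_wrist_torque(): the same for the moment, N m.
- arm.read_opening(): opening from 0.0 (shut) to 1.0 (fully open).
Only numpy, scipy, OpenCV 4.12 (cv2) and the standard library are available. Lean on these libraries where they do the work, as an engineer would, in place of code of your own. Each camera call takes 0.05 s, during which the arm holds its last target. There are 200 camera calls.

TASK

The round dose organizer has been filled and its six blue lids stand ajar. Starting on the red dot, run your fingertips round the ring counter-clockwise (seen from above) in one light pass over the lids, without lifting away from the ring, so that each lid is laid down shut in turn from the first to the last. Do not press the cushioned ring down hard, do not pull a lid open, and do not pick up or disturb anything on the bench.

Things in the scene. Friction and masses are not known exactly. Their poses are not given: they have to be found in the camera images.
- organizer: round white dose organizer (pill wheel), 172 mm across, fixed to the bench. Origin: centre of its underside, on the bench; z up. A ring of eight 45-degree pockets round a flat hub of radius 34 mm: six with blue flip lids, the two from 270 to 360 degrees (counter-clockwise from its x axis) under fixed white covers. Hub and covers lie flat 41 mm above the bench; a shut lid's top rises from 38.5 mm at its hinge to 41 mm at its free end.
- ring_top (a point): point on the organizer's axis at the height of the covers and of the shut lids' free ends (41 mm above the bench, cushion not pressed). The middle line of the lids is the circle of radius 60 mm about this point; lids and covers reach from radius 35 to 84 mm, with a 7 mm blue tab beyond the rim at each lid's free end.
- start_mark (a point): red dot, 12 mm across, on the fixed white cover just before lid 1: at radius 60 mm and -30 degrees in the organizer's frame, at the height of the cover's top.
- cushion (a joint): how far the whole white ring is pressed down, in m: 0 at rest, 0.008 when bottomed out. A soft spring: it starts to sink at about 0.6 N of push and gives 1 mm for each further 1.5 N.
- lid_1 (a joint): opening of blue flip lid 1, rad: 0 shut, grows as it opens; starts ajar at about 0.4 to 0.6. A plate (2.5 mm thick at the hinge, 5 mm at its end) over 0 to 45 degrees in the organizer's frame, hinged on the radial line at 0 degrees, its free end at 45 degrees raised: a ramp rising counter-clockwise. Friction in the hinge (0.005 N m) keeps it where it is left.
- lid_2 (a joint): opening of blue flip lid 2, rad: 0 shut, grows as it opens; starts ajar at about 0.4 to 0.6. A plate (2.5 mm thick at the hinge, 5 mm at its end) over 45 to 90 degrees in the organizer's frame, hinged on the radial line at 45 degrees, its free end at 90 degrees raised: a ramp rising counter-clockwise. Friction in the hinge (0.005 N m) keeps it where it is left.
- lid_3 (a joint): opening of blue flip lid 3, rad: 0 shut, grows as it opens; starts ajar at about 0.4 to 0.6. A plate (2.5 mm thick at the hinge, 5 mm at its end) over 90 to 135 degrees in the organizer's frame, hinged on the radial line at 90 degrees, its free end at 135 degrees raised: a ramp rising counter-clockwise. Friction in the hinge (0.005 N m) keeps it where it is left.
- lid_4 (a joint): opening of blue flip lid 4, rad: 0 shut, grows as it opens; starts ajar at about 0.4 to 0.6. A plate (2.5 mm thick at the hinge, 5 mm at its end) over 135 to 180 degrees in the organizer's frame, hinged on the radial line at 135 degrees, its free end at 180 degrees raised: a ramp rising counter-clockwise. Friction in the hinge (0.005 N m) keeps it where it is left.
- lid_5 (a joint): opening of blue flip lid 5, rad: 0 shut, grows as it opens; starts ajar at about 0.4 to 0.6. A plate (2.5 mm thick at the hinge, 5 mm at its end) over 180 to 225 degrees in the organizer's frame, hinged on the radial line at 180 degrees, its free end at 225 degrees raised: a ramp rising counter-clockwise. Friction in the hinge (0.005 N m) keeps it where it is left.
- lid_6 (a joint): opening of blue flip lid 6, rad: 0 shut, grows as it opens; starts ajar at about 0.4 to 0.6. A plate (2.5 mm thick at the hinge, 5 mm at its end) over 225 to 270 degrees in the organizer's frame, hinged on the radial line at 225 degrees, its free end at 270 degrees raised: a ramp rising counter-clockwise. Friction in the hinge (0.005 N m) keeps it where it is left.
- syringe_10: white oral syringe, 30 x 127 x 16 mm; loose bystander; origin at the centre of its underside.
- syringe_3: small white oral syringe, 18 x 89 x 10 mm; loose bystander; origin at the centre of its underside.
- cup_c: small clear plastic cup, 59 mm across, 30 mm high; loose bystander; origin at the centre of its underside.
- feed_lid_c: green jar lid used as a feed dish, 96 mm across, 17 mm high; loose bystander; origin at the centre of its underside.
- tape_roll: roll of tan tape lying flat, 96 mm across, 25 mm high; loose bystander; origin at the centre of its underside.
- drops_b: small amber bottle with white cap, 30 mm across, 62 mm high; loose bystander; origin at the centre of its underside.

How it is judged:
On the way, in this order (a step that is already met when the one before it is completed fails the run):
1. the fingertips are at the red dot, close over it or touching, before the first lid is shut (horizontal distance between the grasp point and start_mark below 0.02 m and z of the grasp point in the frame of organizer below 0.085 m and value of joint lid_1 above 0.2 rad), for 0.1 s.
2. lid 1 is laid shut by the fingertips, the later lids still ajar (value of joint lid_1 below 0.1 rad and z of the grasp point in the frame of organizer below 0.11 m and value of joint each of lid_2, lid_3, lid_4, lid_5, lid_6 above 0.2 rad), for 0.05 s.
3. lid 2 is laid shut by the fingertips, the later lids still ajar (value of joint lid_2 below 0.1 rad and z of the grasp point in the frame of organizer below 0.11 m and value of joint each of lid_3, lid_4, lid_5, lid_6 above 0.2 rad), for 0.05 s.
4. lid 3 is laid shut by the fingertips, the later lids still ajar (value of joint lid_3 below 0.1 rad and z of the grasp point in the frame of organizer below 0.11 m and value of joint each of lid_4, lid_5, lid_6 above 0.2 rad), for 0.05 s.
5. lid 4 is laid shut by the fingertips, the later lids still ajar (value of joint lid_4 below 0.1 rad and z of the grasp point in the frame of organizer below 0.11 m and value of joint each of lid_5, lid_6 above 0.2 rad), for 0.05 s.
6. lid 5 is laid shut by the fingertips, the later lids still ajar (value of joint lid_5 below 0.1 rad and z of the grasp point in the frame of organizer below 0.11 m and value of joint lid_6 above 0.2 rad), for 0.05 s.
7. lid 6 is laid shut by the fingertips (value of joint lid_6 below 0.1 rad and z of the grasp point in the frame of organizer below 0.11 m), for 0.05 s.
At the end, for the whole second after the job is handed in: All six lids are shut (each under 0.10 rad) and the ring has risen again (pressed less than 2 mm) (value of joint each of lid_1, lid_2, lid_3, lid_4, lid_5, lid_6 below 0.1 rad and value of joint cushion below 0.002 m); the robot touches nothing.
It fails at once if the ring is pressed down hard (more than 6 mm, about 10 N) (value of joint cushion above 0.006 m).
It fails at once if the fingers push on the organizer with more than 25 N (contact force between the fingers and organizer above 25 N).
It fails at once if a lid is pulled open beyond 0.8 rad (value of joint any of lid_1, lid_2, lid_3, lid_4, lid_5, lid_6 above 0.8 rad).
It fails at once if between the first and the last lid the hand leaves the ring (fingertips over about 50 mm above the lids, or off the ring to the inside or outside) (value of joint lid_1 below 0.1 rad and value of joint lid_6 above 0.1 rad and (z of the grasp point in the frame of organizer above 0.11 m or horizontal distance between the grasp point and organizer below 0.025 m or horizontal distance between the grasp point and organizer above 0.105 m)).
It fails at once if a bystander is lifted, carried or shifted by more than 15 mm (distance of any of syringe_10, syringe_3, cup_c, feed_lid_c, tape_roll, drops_b from where it was at the start of the episode above 0.015 m).
It also fails if it takes over 64 s, if anything falls off the work surface, if the arm or the gripper's body presses on something with over 40 N, if the wrist force passes 120 N, or if a joint passes its speed limit or range.

## Working session

There is one attempt and no reset: what is moved stays moved. The work goes in short steps, each a Python script; the robot and the scene stay as the last script left them, time stands still between calls to the robot, and variables do not carry over. Pictures are saved under pics/ and viewed, about 8 in all and at most 12, crops included, and the job is handed in when it is done.

```bash
mkdir -p pics; ls; python3 - <<'E'
from station import arm, snapshot, camera_info
import cv2
for n in("top","side"):
    cv2.imwrite(f"pics/{n}0.png",snapshot(n)); c=camera_info(n); print(n,c)
print(arm.read_time(),arm.read_tool_pos(),arm.read_eef_rot(),arm.read_ft_force(),arm.read_opening())
E
```

```text
pics
top {'fx': 549.5365767569775, 'fy': 549.5365767569775, 'cx': 321.3383305239323, 'cy': 244.79615695967527, 'R': array([[-0.03044969, -0.99953202, -0.00292526],
       [-0.99838837,  0.03055481, -0.04782331],
       [ 0.04789031,  0.00146434, -0.99885153]]), 't': array([0.04830854, 0.46741792, 1.22940559])}
side {'fx': 484.7280144182673, 'fy': 484.7280144182673, 'cx': 320.30647672478784, 'cy': 244.44554587399625, 'R': array([[-0.99622177, -0.08492967, -0.01814186],
       [-0.01805316,  0.40685628, -0.91331378],
       [ 0.08494857, -0.90953555, -0.40685233]]), 't': array([0.50231645, 0.04853615, 1.13451968])}
0.1 [ 0.25758154 -0.59619307  0.30284493] [-0.69226907 -0.1440206   0.69263827 -0.14238618] [0.55083472 0.71776197 0.10531755] 0.9997363429281947
```

View pics/top0.png

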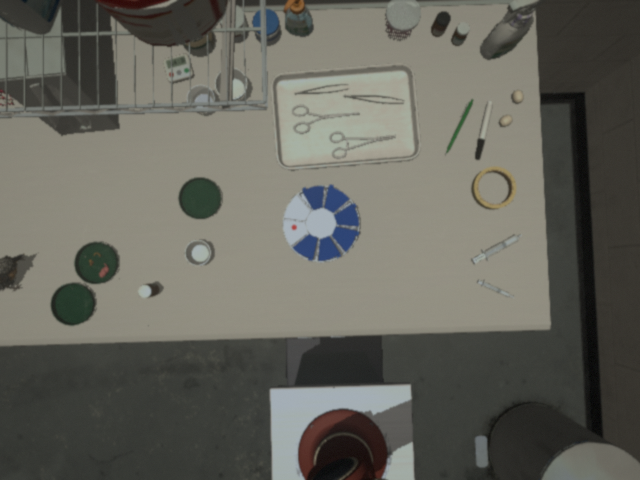

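View pics/side0.png

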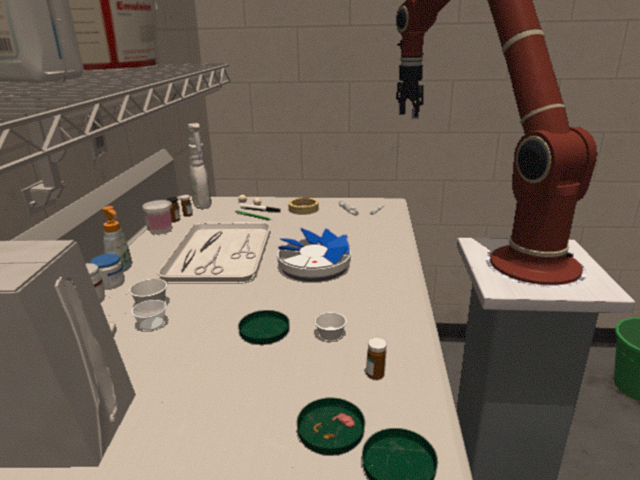

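```bash
cat > h.py <<'E'
from station import arm, snapshot, camera_info
import cv2, numpy as np
from scipy.spatial.transform import Rotation as Ro
def ray(ci,px,z,R=None,o=None):
    """pixel -> world point on plane z; R,o camera-to-world"""
    if R is None: R=ci["R"].T; o=-R@ci["t"]
    d=R@np.array([(px[0]-ci["cx"])/ci["fx"],(px[1]-ci["cy"])/ci["fy"],1])
    return o+d*(z-o[2])/d[2]
def red(img,box=None):
    hsv=cv2.cvtColor(img,cv2.COLOR_BGR2HSV)
    return (((hsv[...,0]<8)|(hsv[...,0]>172))&(hsv[...,1]>120)&(hsv[...,2]>80)).astype(np.uint8)
def blue(img):
    hsv=cv2.cvtColor(img,cv2.COLOR_BGR2HSV)
    return ((abs(hsv[...,0].astype(int)-115)<15)&(hsv[...,1]>120)&(hsv[...,2]>40)).astype(np.uint8)
E
python3 - <<'E'
from h import *
im=cv2.imread("pics/top0.png"); ci=camera_info("top")
m=np.zeros((480,640),np.uint8); m[170:275,270:375]=1
ys,xs=np.nonzero(red(im)*m); r=ray(ci,(xs.mean(),ys.mean()),.041); print("red",xs.mean(),ys.mean(),len(xs),r)
c=ray(ci,(320.5,222.5),.041); print("hub",c,np.linalg.norm((r-c)[:2]),np.degrees(np.arctan2(*(r-c)[1::-1])))
print("T",camera_info("wrist"))
R0=Ro.from_quat(arm.read_eef_rot()); print(R0.as_matrix().round(3))
# tool down orientation with yaw psi: x=-z ; y=(cos,sin,0)
for psi in np.radians([0,45,90,135,180,225,270,315]):
    y=np.array([np.cos(psi),np.sin(psi),0]);x=np.array([0,0,-1.]);M=np.c_[x,y,np.cross(x,y)]
    q=Ro.from_matrix(M).as_quat()
    out=[]
    for p in [(c[0],c[1],.3)]+[(c[0]+.06*np.cos(t),c[1]+.06*np.sin(t),.115) for t in np.linspace(0,2*np.pi,9)[:-1]]:
        s=arm.ik(list(p),list(q)); out.append(None if s is None else round(float(s[6]),2))
    print(np.degrees(psi),out)
E
```

```text
red 293.7142857142857 227.0 7 [0.50841996 0.09372309 0.041     ]
hub [0.51656292 0.03432632 0.041     ] 0.059952350848137305 97.80627140507487
T {'fx': 338.796076965025, 'fy': 338.796076965025, 'cx': 317.9162195863231, 'cy': 243.67945746709518, 'T_tool_cam': array([[-4.84219312e-04, -3.23615304e-01,  9.46188618e-01,
        -6.99441107e-02],
       [ 9.99999811e-01,  2.02363590e-04,  5.80969972e-04,
        -9.09343817e-04],
       [-3.79484899e-04,  9.46188720e-01,  3.23615144e-01,
        -8.28280120e-02],
       [ 0.00000000e+00,  0.00000000e+00,  0.00000000e+00,
         1.00000000e+00]])}
[[-0.001  0.397 -0.918]
 [ 0.002 -0.918 -0.397]
 [-1.    -0.002  0.   ]]
0.0 [-0.35, -0.43, -0.49, -0.54, -0.52, -0.45, -0.4, -0.36, -0.37]
45.0 [0.33, 0.18, 0.11, 0.06, 0.08, 0.13, 0.2, 0.23, 0.23]
90.0 [1.02, 0.8, 0.72, 0.66, 0.67, 0.74, 0.81, 0.86, 0.86]
135.0 [1.58, 1.3, 1.2, 1.09, 1.02, 1.06, 1.18, 1.3, 1.34]
180.0 [2.37, -2.74, -2.8, -2.82, -2.76, -2.67, -2.59, -2.6, -2.66]
225.0 [-2.43, -2.17, -2.25, -2.29, -2.25, -2.14, -2.04, -2.03, -2.08]
270.0 [-1.76, -1.59, -1.66, -1.72, -1.69, -1.59, -1.5, -1.48, -1.52]
315.0 [-1.05, -1.02, -1.09, -1.13, -1.11, -1.03, -0.97, -0.94, -0.96]
```

```bash
cat >> h.py <<'E'
def quat(psi):
    y=np.array([np.cos(psi),np.sin(psi),0]);x=np.array([0,0,-1.])
    return list(Ro.from_matrix(np.c_[x,y,np.cross(x,y)]).as_quat())
def wcam():
    ci=camera_info("wrist"); R=Ro.from_quat(arm.read_eef_rot()).as_matrix(); p=np.array(arm.read_tool_pos())
    T=ci["T_tool_cam"]; return ci,R@T[:3,:3],p+R@T[:3,3]
E
python3 - <<'E'
from h import *
arm.movep([.517,-.03,.27],quat(0))
arm.move_gripper(0.0,20)
ci,R,o=wcam(); im=snapshot("wrist"); cv2.imwrite("pics/w1.png",im)
np.savez("w1.npz",R=R,o=o)
ys,xs=np.nonzero(red(im)); print("red",xs.mean(),ys.mean(),len(xs),xs.ptp() if hasattr(xs,'ptp') else np.ptp(xs),ray(ci,(xs.mean(),ys.mean()),.041,R,o))
print(arm.read_time(),arm.read_tool_pos(),arm.read_ft_force(),arm.read_opening())
E
```

```text
red 307.16339869281046 76.25490196078431 153 12 [0.50755615 0.09282946 0.041     ]
3.15 [ 0.51698509 -0.02996524  0.27000526] [ 0.3969441  -0.77804947  0.44769796] 0.001171042688623228
```

View pics/w1.png

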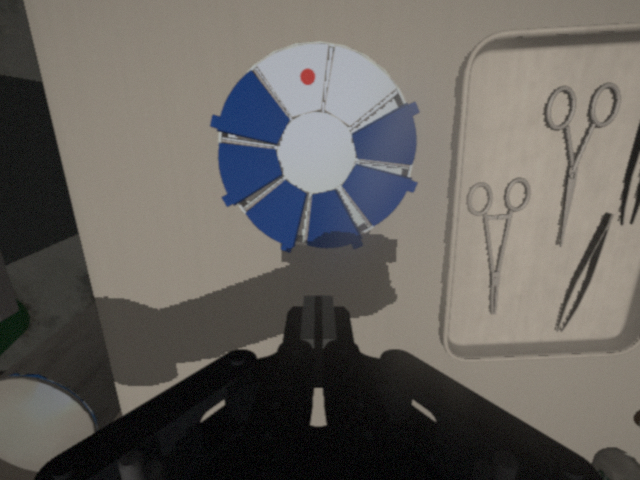

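```bash
python3 - <<'E'
from h import *
d=np.load("w1.npz"); ci=camera_info("wrist")
c=ray(ci,(316.5,152),.041,d["R"],d["o"]); r=ray(ci,(307.2,76.3),.041,d["R"],d["o"])
yaw=np.arctan2(*(r-c)[1::-1])+np.pi/6
print(c,np.linalg.norm((r-c)[:2]),np.degrees(yaw))
c=c[:2]*.5+np.array([.5166,.0343])*.5
np.savez("org.npz",c=c,yaw=yaw)
p=c+.06*np.array([np.cos(yaw-np.pi/6),np.sin(yaw-np.pi/6)]); print("start",p)
F=lambda n=8: np.mean([arm.read_ft_force() for _ in range(n)],0)
t=arm.read_time(); arm.movep([p[0],p[1],.16],quat(0)); arm.pause(.3)
t=arm.read_time(); f0=F(); print(f0,F(),arm.read_time()-t)
arm.line_to([p[0],p[1],.122],.08)
z=.122
while z>.104:
    z-=.001; arm.line_to([p[0],p[1],z],.02); arm.pause(.1)
    f=F()-f0; print(round(z,4),f.round(2),arm.read_tool_pos()[2].round(4))
    if f[2]>1.3: break
print(arm.read_time())
cv2.imwrite("pics/w2.png",snapshot("wrist")); cv2.imwrite("pics/s2.png",snapshot("side")[190:310,240:400].repeat(4,0).repeat(4,1))
E
```

```text
[0.51495212 0.03437799 0.041     ] 0.058881646032100034 127.1875007289972
start [0.50826905 0.09386752]
[ 0.07507196 -1.04266844  0.06510128] [ 0.07507196 -1.04266844  0.06510128] 0.0
0.121 [ 0.97  1.23 -0.31] 0.1213
0.12 [-0.04  0.89  0.53] 0.12
0.119 [-0.59  1.24  0.1 ] 0.119
0.118 [ 0.03  1.78 -0.51] 0.118
0.117 [0.29 0.63 0.02] 0.117
0.116 [-0.4   1.29 -0.56] 0.116
0.115 [0.23 0.46 0.6 ] 0.115
0.114 [0.2  0.88 0.26] 0.114
0.113 [-0.67  1.91  0.73] 0.1131
0.112 [-0.08  1.03  2.22] 0.1121
8.275
```

View pics/s2.png

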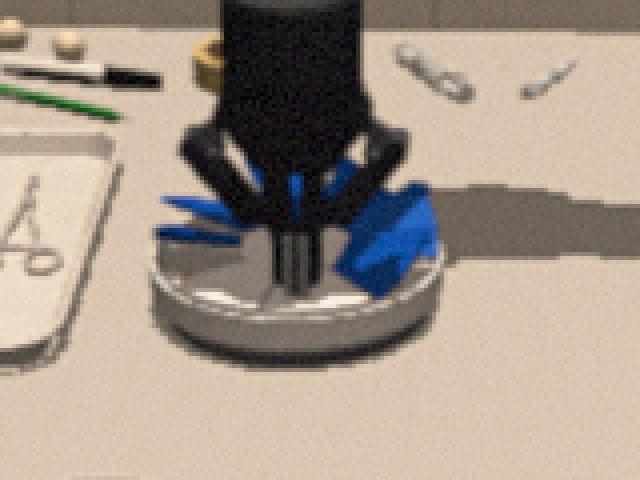

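View pics/w2.png

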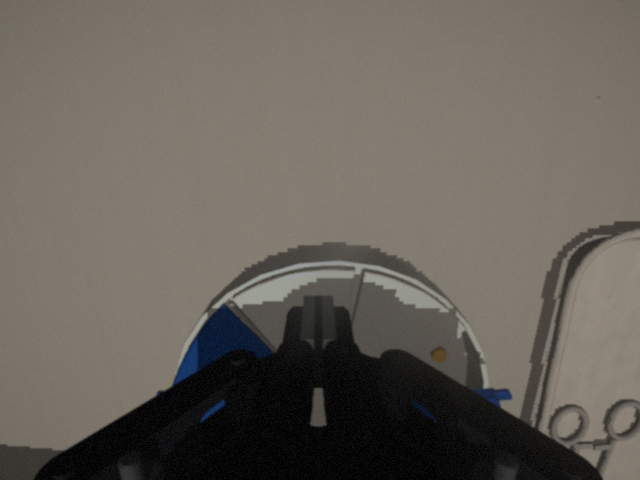

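```bash
python3 - <<'E'
from h import *
o=np.load("org.npz"); c,yaw=o["c"],float(o["yaw"])
p=arm.read_tool_pos(); z=.1135
arm.line_to([p[0],p[1],z],.02); arm.pause(.15)
log=[]
for a in np.arange(-24,273,6):
    t=yaw+np.radians(a)
    arm.line_to([c[0]+.06*np.cos(t),c[1]+.06*np.sin(t),z],.035)
    f=np.array(arm.read_ft_force()); log.append((int(a),*f.round(1).tolist(),round(z,4)))
    if np.linalg.norm(f[:2])>9 or f[2]>8: print("STOP"); break
    if f[2]>3.5: z+=.0005
print(*log,sep="\n"); print(arm.read_time(),arm.read_tool_pos())
cv2.imwrite("pics/s3.png",snapshot("side")[190:310,240:400].repeat(4,0).repeat(4,1))
E
```

```text
(-24, -0.1, 0.4, 1.7, 0.1135)
(-18, -0.9, -1.0, 0.4, 0.1135)
(-12, 0.4, -0.1, 0.9, 0.1135)
(-6, -0.5, -1.1, 1.2, 0.1135)
(0, -0.7, -0.7, 1.9, 0.1135)
(6, -0.3, 0.3, 0.0, 0.1135)
(12, 0.2, -0.1, -0.4, 0.1135)
(18, -0.0, 0.1, 0.7, 0.1135)
(24, -1.3, 0.0, 0.7, 0.1135)
(30, -0.2, -1.0, 0.2, 0.1135)
(36, -0.1, -0.7, 1.1, 0.1135)
(42, 0.3, -0.0, 0.2, 0.1135)
(48, 0.5, -0.7, 0.8, 0.1135)
(54, -0.3, -0.3, 0.4, 0.1135)
(60, -0.8, -0.3, -0.6, 0.1135)
(66, 1.3, -0.2, 0.3, 0.1135)
(72, -0.1, 0.2, 0.2, 0.1135)
(78, 0.5, 0.5, 0.6, 0.1135)
(84, 0.2, -0.6, 0.6, 0.1135)
(90, -0.9, -0.3, 0.5, 0.1135)
(96, 0.5, -1.1, 0.4, 0.1135)
(102, -0.9, -0.1, 0.6, 0.1135)
(108, 0.0, 0.3, -0.6, 0.1135)
(114, -0.7, 0.3, 0.4, 0.1135)
(120, 0.2, -0.0, 0.4, 0.1135)
(126, 0.2, 1.0, 0.5, 0.1135)
(132, 0.7, 0.2, 0.3, 0.1135)
(138, -0.2, -0.2, 1.3, 0.1135)
(144, 0.2, 0.0, -0.1, 0.1135)
(150, 0.3, -0.3, 0.1, 0.1135)
(156, -0.1, 0.8, 0.3, 0.1135)
(162, -1.1, 1.0, 0.2, 0.1135)
(168, 0.7, 0.2, 0.7, 0.1135)
(174, 0.3, -0.5, 0.6, 0.1135)
(180, 0.6, 0.4, -0.0, 0.1135)
(186, -1.3, -0.1, 0.6, 0.1135)
(192, 0.8, 0.4, 0.5, 0.1135)
(198, 0.1, 0.6, -0.0, 0.1135)
(204, 0.5, -1.0, -0.0, 0.1135)
(210, -0.3, 0.6, 0.7, 0.1135)
(216, -0.7, -0.0, 0.6, 0.1135)
(222, -0.0, 0.6, 0.3, 0.1135)
(228, 0.7, 0.3, -0.4, 0.1135)
(234, -0.6, -0.6, -0.5, 0.1135)
(240, -0.4, 0.1, 0.7, 0.1135)
(246, 0.2, -0.7, -0.1, 0.1135)
(252, 0.1, -0.5, 0.0, 0.1135)
(258, -0.6, 1.0, 0.7, 0.1135)
(264, -0.8, 1.1, 1.3, 0.1135)
(270, -0.0, 0.8, 1.5, 0.1135)
25.4417 [0.56323245 0.07122766 0.11351749]
```

View pics/s3.png

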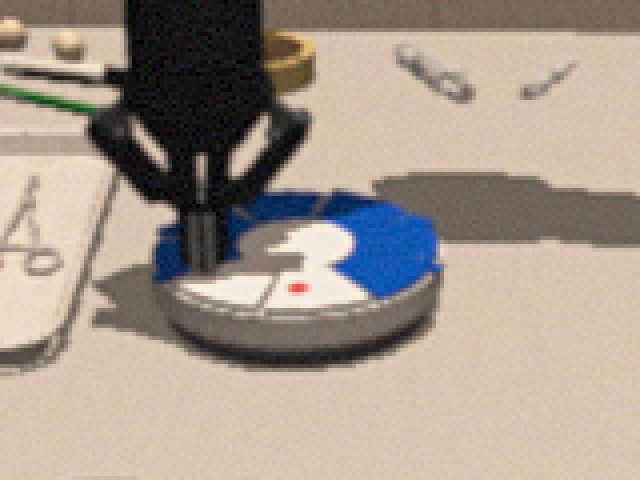

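```bash
python3 - <<'E'
from h import *
p=arm.read_tool_pos(); arm.line_to([p[0],p[1],.2],.06); arm.line_to([p[0],-.03,.3],.15)
arm.pause(.3)
a=snapshot("side")[190:310,240:400]; w=snapshot("wrist")[0:330,140:500]
s=cv2.resize(a,None,fx=2.75,fy=2.75,interpolation=cv2.INTER_NEAREST)
cv2.imwrite("pics/e.png",np.hstack([s[:330],w])); print(arm.read_time(),arm.read_ft_force())
E
```

```text
28.5833 [ 0.06932286  0.12474142 -0.16041861]
```

View pics/e.png

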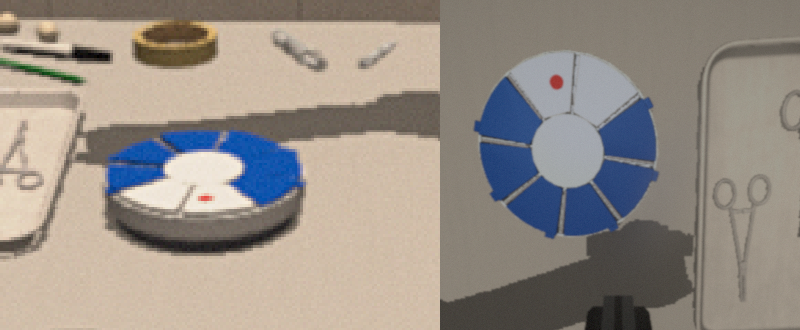

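Both views show all six lids lying flat and the gripper well clear of the ring, so I'm handing in.

```bash
python3 -c "
from station import ticket; print(ticket.finish_job())"
```

```text
the job is handed in; nothing more can be done
None
```

I closed the gripper, touched down on the red dot, and ran the fingertips counter-clockwise round the ring at 60 mm radius in one pass, from -30° to 270°. I then lifted clear and handed the job in at about 28.6 s; `finish_job` gives no verdict.

- **Position:** the top and wrist cameras put the organizer's centre within 2 mm of each other, and its rotation within 1° (about 127–128°). The dot measured 60 mm and 59 mm from the centre, against the 60 mm given.
- **Force:** the upward push was about 2.2 N at touchdown and at most 1.9 N at the readings taken every 6° of the pass. The sensor is noisy by about 0.5–1 N. After lifting, it read near zero.
- **Lids:** the final side and wrist pictures show all six lids lying flat and the gripper clear of the ring.
- **Not checked:** the lid angles and cushion travel were judged only from the pictures and the forces. I checked that the lids were shut only at the end, so their closing one by one in order was not observed. For the bystanders, I saw only the tape roll and the two syringes in the last side picture, where they looked unmoved.

No check failed or disagreed.

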